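# Start up the spectrometer from its control unit

### The arm

A 7-joint arm with a two-finger parallel gripper is mounted at the origin on the work surface. World frame = base frame: x ahead of the robot, y to its left, z up, the work surface at z = 0. Lengths are in m, angles in degrees, forces in N, time in s.
With the tool pointing down it reaches from about 0.4 to 0.85 m from the base axis. Payload 10.4 kg.
Tool frame: the origin (TCP) lies on the centre line of the jaws, within the pads' length; the fingertips stand 14 mm ahead of it and the grasp point (between the pads) lies 5 mm behind it; z points along the fingers, y is the line along which they close (so a half turn about z gives the same grasp; the last joint's range is limited). The gripper opens to 87 mm and grips with 3 to 60 N. Pads are 19 mm wide; open, the fingers measure 117 mm over their backs; the gripper's body (75 mm by 190 mm) begins 51 mm behind the grasp point.
Start: joints at [-1.295, 19.034, -3.707, 83.658, 1.238, 77.344, -5.071], TCP at [0.625, 0, 0.237] pointing down, gripper open.
Joint ranges: [-148.97, 148.97], [-28.65, 121.19], [-84.17, 76.75], [9.2, 138.47], [-72.65, 252.65], [3.7, 117.97], [-149.18, 149.18]. Speed limits (degrees/s): [127.2, 127.2, 159.86, 159.86, 180, 180, 180].

### API

Orientations are given as a 3x3 rotation matrix whose columns are the frame's x, y, z axes.
In Python, from cell import arm, set_gripper, sensors, camera, models gives the robot as it stands. Calls block until the motion is done:
- arm.reach(position, orientation): joint-space move of the TCP to a pose.
- arm.line_to(position, feed=0.15, rotation=None, until_force=None): straight line of the TCP; rotation=None keeps the orientation; feed is the mean speed in m/s. With until_force (N) it stops when the force on the tool has changed by that much, and returns True; else False.
- arm.goto_joints(angles): joint-space move.
- set_gripper(opening, effort=None): finger opening in m; effort is the grip in N (None keeps the last); returns when the fingers have stopped.
- arm.hold(seconds).
- arm.solve_ik(position, orientation): joint angles nearest the present ones, or None.
- sensors.sense(): the state.
- camera(name): name is "scene" or "side" or "wrist"; returns a dict with "image" (480x640x3 uint8, red, green, blue), "fx", "fy", "cx", "cy" (pixels), "T" (4x4, takes a point from camera to world coordinates). Camera axes: x right, y up, looking along -z (the intrinsics and any distortion apply to the point x, -y, -z); pixel columns grow to the right and rows downward; lengths in m; the calibration is good to about 2 mm. A picture is of the moment at which its call begins. There is no depth.
A pose or a line that the arm cannot do raises arm.IKError and nothing moves.
- arm.hand_in(): hands the job in; it is judged then, once.
Trained networks look in a picture, given as the dict that the camera call returned (one of the last four; its "shot" number tells which), for a name from the list of things; names that differ only in an ending like _2 or _b are one class to them, and where a whole thing is asked for, a point or a joint stands for the part that bears it (a point fixed in the world has none). Each returns a list of dicts, best first, with "p" (0 to 1); they miss things now and then, are a little off and sometimes report something else, mostly with a low value. They report only what shows in the picture. A call takes as long as a camera call.
- models.look_for(picture, query): "point" ([row, column] in pixels, amid what is visible of it).
The state is a dict: "time": time; "joints": joint angles; "dq": joint speeds; "joint_efforts": joint torques, N m; "tool_pos": TCP position; "tcp_rot": TCP orientation; "contact_force": force on the tool from outside, world axes, zero at the start; "ft_torque": the same for the moment, N m; "gripper_width": finger opening in m; "gripper_force": force on a finger pad.
Only numpy, scipy, OpenCV 4.12 (cv2) and the standard library are available. Lean on these libraries where they do the work, as an engineer would, in place of code of your own. Each camera call takes 0.05 s, during which the arm holds its last target. There are 200 camera calls.

### The job

Start the spectrometer at its cream control unit by pressing with the fingertips, in this order: push the white-dotted end of the blue rocker (argon) all the way down so it stays over, then do the same with the yellow rocker (pump), and only then press the green ignition button fully in, keep it in for about a second, and let it come up again. Do not press the red stop button, and do not lift or shift the jar and cup standing on the unit or the bottles, rack and tray around it. Leave both rockers switched over.

Things in the scene. Friction and masses are not known exactly. Their poses are not given: they have to be found in the camera images.
- unit: Cream control unit fixed to the bench, 200 (its x) x 300 (its y) x 60 mm high, grey top face, yaw within 0.35 rad. Origin: centre of its underside; z up, x away from the robot. On the top face, in a row along its y at x = -35 mm, y = -105, -35, 35, 105 mm, are the blue rocker, yellow rocker, green button and red button, in an order that changes from run to run
- argon (a joint): Argon valve: blue rocker, value in rad, 0 = off (dotted end raised), 0.40 = fully over (dotted end down on its stop); starts at 0 to 0.05. Flat paddle 60 mm long (unit's x), 32 mm wide, 12 mm thick, pivoting about its middle, parallel to the unit's y, 14 mm above the unit's top face. No spring: 2 to 5 N on the dotted half moves it and it stays where it is left, so push it right over
- argon_dot (a point): Centre of the white dot (12 mm) on top of the blue rocker paddle, 20 mm along the paddle from its pivot towards the unit's +x (far) end: the place to press. 24 mm above the unit's top face when off, 16 mm when fully over; it moves with the paddle. Its y axis is the unit's y. The black bezel round the paddle is 76 x 44 mm, 12 mm high
- pump (a joint): Peristaltic pump: yellow rocker, value in rad, 0 = off (dotted end raised), 0.40 = fully over (dotted end down on its stop); starts at 0 to 0.05. Flat paddle 60 mm long (unit's x), 32 mm wide, 12 mm thick, pivoting about its middle, parallel to the unit's y, 14 mm above the unit's top face. No spring: 2 to 5 N on the dotted half moves it and it stays where it is left, so push it right over
- pump_dot (a point): Centre of the white dot on the yellow rocker, same shape, heights and meaning as argon_dot
- ignite (a joint): Green ignition button, value in m: 0 = up, 0.008 = fully in. A spring needs about 2 N to start it and 6 N to hold it fully in, and returns it when released
- ignite_top (a point): Centre of the top face of the green button (round, 32 mm across), 24 mm above the unit's top face when up, 16 mm when fully in; moves down with it. Its round black housing is 48 mm across and 12 mm high
- stop (a joint): Red stop button, value in m: 0 = up, 0.008 = in; same spring. It must stay up
- stop_top (a point): Centre of the top face of the red button (round, 36 mm across), 24 mm above the unit's top face, in a round yellow housing 52 mm across and 12 mm high
- jar: Loose white sample jar with white cap, 40 mm across, 45 mm high, 60 g, standing on the rear part of the unit's top face; origin at the centre of its underside
- cup: Loose white open cup, 40 mm across, 35 mm high, 50 g, standing on the rear part of the unit's top face; origin at the centre of its underside
- wash_bottle: Loose white bottle, 84 mm across, 190 mm high, on the bench left of the unit; origin at the centre of its underside
- red_jar: Loose clear jar with red cap, 60 mm across, 75 mm high, on the bench left of the unit; origin at the centre of its underside
- blue_jar: Loose clear jar with blue cap, 60 mm across, 75 mm high, on the bench right of the unit; origin at the centre of its underside
- tube_rack: Loose blue rack of eight capped tubes, 60 x 112 mm, 90 mm high, on the bench beyond the unit; origin at the centre of its underside
- cap_tray: Loose shallow white tray with blue caps, 90 x 140 mm, 30 mm high, on the bench beyond the unit; origin at the centre of its underside

How it is judged (in metres and radians):
On the way, in this order (a step that is already met when the one before it is completed fails the run):
1. the blue rocker is over (0.33 rad or more) while the yellow one is still off and the green button up (value of joint argon above 0.33 rad and value of joint pump below 0.15 rad and value of joint ignite below 0.003 m), for 0.1 s.
2. then the yellow rocker is over as well, with the green button still up (value of joint each of argon, pump above 0.33 rad and value of joint ignite below 0.003 m), for 0.1 s.
3. then the green button is held in (6 mm or more of 8) for at least 0.5 s with both rockers over (value of joint each of argon, pump above 0.33 rad and value of joint ignite above 0.006 m), for 0.5 s.
At the end, for the whole second after the job is handed in: Both rockers over (at least 0.33 of 0.40 rad), the green and red buttons up (within 1.5 mm), and the jar, cup, bottle, jars, rack and tray upright, at rest and within 15 mm of where they stood (value of joint each of argon, pump above 0.33 rad and value of joint each of ignite, stop below 0.0015 m and distance of each of jar, cup, wash_bottle, red_jar, blue_jar, tube_rack, cap_tray from where it was at the start of the episode below 0.015 m and angle between each of jar, cup, wash_bottle, red_jar, blue_jar, tube_rack, cap_tray's own z axis and vertical below 0.2 rad and linear speed of each of jar, cup, wash_bottle, red_jar, blue_jar, tube_rack, cap_tray below 0.02 m/s); the robot touches nothing.
It fails at once if the yellow rocker is switched while the blue one is not over (value of joint pump above 0.2 rad and value of joint argon below 0.3 rad).
It fails at once if the green button is pressed before both rockers are over (value of joint ignite above 0.003 m and value of joint any of argon, pump below 0.3 rad).
It fails at once if the red stop button is pressed (value of joint stop above 0.003 m).
It fails at once if a loose bystander is lifted, shifted more than 20 mm or tipped (distance of any of jar, cup, wash_bottle, red_jar, blue_jar, tube_rack, cap_tray from where it was at the start of the episode above 0.02 m or angle between any of jar, cup, wash_bottle, red_jar, blue_jar, tube_rack, cap_tray's own z axis and vertical above 0.35 rad).
It also fails if it takes over 42 s, if anything falls off the work surface, if the arm or the gripper's body presses on something with over 40 N, if the wrist force passes 120 N, or if a joint passes its speed limit or range.

## Working session

There is one attempt and no reset: what is moved stays moved. The work goes in short steps, each a Python script; the robot and the scene stay as the last script left them, time stands still between calls to the robot, and variables do not carry over. Pictures are saved under pics/ and viewed, at most 10 in all, crops included, and the job is handed in when it is done.

```bash
mkdir -p pics; ls
cat > h.py <<'E'
import numpy as np, cv2
from cell import arm,set_gripper,sensors,camera,models
def ray(c,px):
    r,col=px; d=np.array([(col-c["cx"])/c["fx"],-(r-c["cy"])/c["fy"],-1.0]); T=np.array(c["T"])
    return T[:3,3],T[:3,:3]@d
def at_z(c,px,z):
    o,d=ray(c,px); return o+d*(z-o[2])/d[2]
def proj(c,p):
    T=np.array(c["T"]); q=T[:3,:3].T@(np.array(p)-T[:3,3]); return [c["cy"]-c["fy"]*q[1]/-q[2], c["cx"]+c["fx"]*q[0]/-q[2]]
def save(c,n): cv2.imwrite("pics/"+n,cv2.cvtColor(c["image"],cv2.COLOR_RGB2BGR))
E
python3 - <<'E'
from h import *
for n in ["scene","side","wrist"]:
    c=camera(n); save(c,n+"0.png"); print(n,[k for k in c if k!="image"],c["fx"],np.round(c["T"],3).tolist())
    for q in ["argon_dot","pump_dot","ignite_top","stop_top","jar","cup"]:
        z=.06+(.0 if q in("jar","cup") else .024)
        for r in models.look_for(c,q)[:2]: print(q,np.round(r["point"],1),round(r["p"],2),np.round(at_z(c,r["point"],z),3))
print(sensors.sense()["time"])
E
```

```text
cell.py
pics
scene ['fx', 'fy', 'cx', 'cy', 'T', 'shot'] 537.0824844255101 [[0.871, -0.405, 0.277, 0.962], [0.491, 0.706, -0.511, -0.697], [0.011, 0.582, 0.813, 1.164], [0.0, 0.0, 0.0, 1.0]]
argon_dot [219.2 283.5] 0.69 [0.475 0.009 0.084]
pump_dot [290.2 264.6] 0.62 [ 0.547 -0.193  0.084]
ignite_top [261.5 270.2] 0.46 [ 0.515 -0.118  0.084]
stop_top [238.9 276.2] 0.65 [ 0.492 -0.054  0.084]
jar [237.4 318.8] 0.86 [0.573 0.019 0.06 ]
cup [288.  304.6] 0.48 [ 0.617 -0.129  0.06 ]
side ['fx', 'fy', 'cx', 'cy', 'T', 'shot'] 454.86813915842043 [[0.744, 0.376, -0.552, -0.012], [-0.668, 0.428, -0.608, -0.665], [0.008, 0.822, 0.57, 0.709], [0.0, 0.0, 0.0, 1.0]]
argon_dot [266.8 278.8] 0.63 [0.459 0.013 0.084]
pump_dot [295.2 363.9] 0.83 [ 0.534 -0.183  0.084]
ignite_top [285.2 335.2] 0.48 [ 0.511 -0.119  0.084]
ignite_top [267.4 278.6] 0.41 [0.458 0.012 0.084]
stop_top [276.9 303.6] 0.76 [ 0.478 -0.052  0.084]
jar [248.  321.8] 0.85 [0.604 0.03  0.06 ]
cup [269.8 377.2] 0.64 [ 0.643 -0.122  0.06 ]
cup [286.3 336.4] 0.44 [ 0.53  -0.103  0.06 ]
wrist ['fx', 'fy', 'cx', 'cy', 'T', 'shot'] 408.79988043819117 [[1.0, -0.0, 0.0, 0.625], [0.0, 0.961, 0.277, 0.076], [-0.0, -0.277, 0.961, 0.384], [0.0, 0.0, 0.0, 1.0]]
argon_dot [201.7 107. ] 0.65 [0.472 0.018 0.084]
argon_dot [281.8 146.4] 0.65 [ 0.494 -0.047  0.084]
pump_dot [413.7 217.8] 0.9 [ 0.543 -0.17   0.084]
stop_top [283.8 145.4] 0.96 [ 0.493 -0.048  0.084]
jar [232.2 259.9] 0.93 [ 0.582 -0.013  0.06 ]
jar [413.1 219.9] 0.39 [ 0.538 -0.189  0.06 ]
cup [387.1 310.1] 0.8 [ 0.623 -0.161  0.06 ]
1.05
```

View pics/scene0.png

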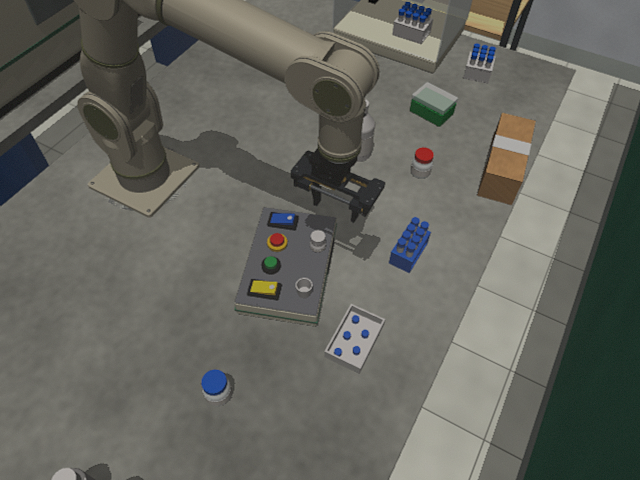

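View pics/wrist0.png

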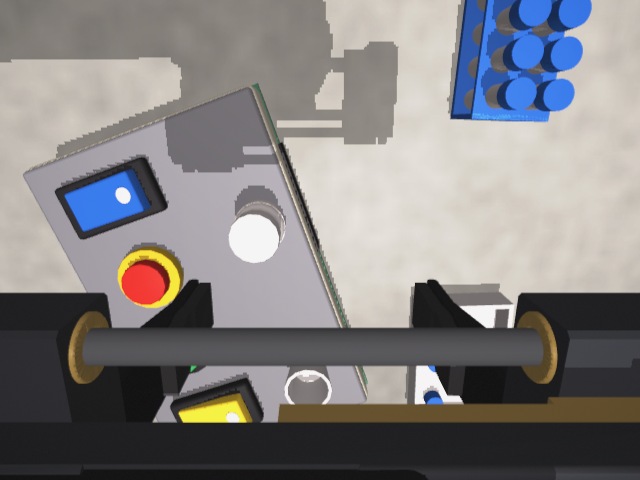

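View pics/side0.png

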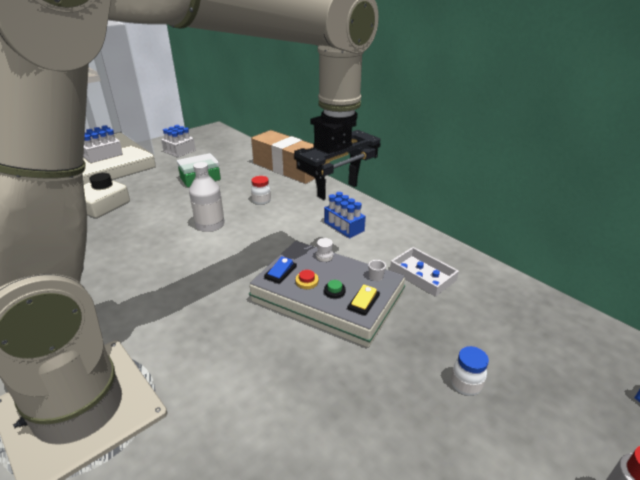

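The scene shows blue (283,220), red (277,241), green (271,263) and yellow (264,289) in a row, so along the unit's y they are +105, +35, -35 and -105. The jar is at (318,238) and the cup at (304,288). The networks' points agree with this. The wrist view also shows the white dots on the far ends: blue dot at (123,195) and yellow dot at (232,419). Next I'll fit a rough unit pose, close the gripper and look from straight above.

```bash
cat >> h.py <<'E'
from scipy.optimize import least_squares
def w(p,u):  # unit -> world
    c,s=np.cos(p[2]),np.sin(p[2]); return np.array([p[0]+c*u[0]-s*u[1],p[1]+s*u[0]+c*u[1],u[2]])
def rot(yaw): # tool x = unit x or so: camera toward robot
    s=np.array
    return None
E
python3 - <<'E'
from h import *
s=sensors.sense(); print(np.round(s["tcp_rot"],3).tolist(), s["gripper_width"])
P=[((-.035,.105),(.475,.018)),((-.035,.035),(.490,-.05)),((-.035,-.035),(.513,-.118)),((-.015,-.105),(.543,-.175))]
f=lambda p: np.concatenate([w(p,(*u,0))[:2]-x for u,x in P])
p=least_squares(f,[.55,-.1,.3]).x; print(p,f(p).round(3))
np.save("p0.npy",p)
R0=np.array(s["tcp_rot"])
for sg in (1,):
    a=p[2]+np.pi/2; Rz=np.array([[np.cos(a),-np.sin(a),0],[np.sin(a),np.cos(a),0],[0,0,1]])
    R=Rz@R0.round(3); np.save("R.npy",R); print(R.round(3), arm.solve_ik(w(p,(.04,0,.25)),R))
E
```

```text
[[-0.0, 1.0, 0.0], [1.0, 0.0, 0.0], [0.0, 0.0, -1.0]] 0.0867625169139921
[ 0.5342889  -0.07371726  0.25380759] [-0.001  0.001  0.002  0.001 -0.004  0.002  0.003 -0.004]
[[-0.968 -0.251  0.   ]
 [-0.251  0.968  0.   ]
 [ 0.     0.    -1.   ]] [ 14.42546396  13.29769312 -14.89196465  89.58930396   3.4703337
  77.56666474 103.70976688]
```

Run:
```python
from h import *
p=np.load("p0.npy"); R=np.load("R.npy")
set_gripper(0.0,20)
arm.reach(w(p,(.05,0,.25)),R)
c=camera("wrist"); save(c,"wrist1.png")
for q in ["argon_dot","pump_dot","ignite_top","stop_top","jar","cup"]:
    z=.06+(.045 if q=="jar" else .035 if q=="cup" else .024)
    for r in models.look_for(c,q)[:1]: print(q,np.round(r["point"],1),round(r["p"],2),np.round(at_z(c,r["point"],z),3))
hsv=cv2.cvtColor(c["image"],cv2.COLOR_RGB2HSV)
for n,lo,hi,z in [("blue",(105,140,90),(125,255,255),.08),("yellow",(25,140,120),(33,255,255),.08),("green",(45,120,40),(80,255,255),.084),("red",(0,170,120),(8,255,255),.084),("white",(0,0,235),(180,15,255),.084)]:
    m=cv2.inRange(hsv,lo,hi); k,_,st,ce=cv2.connectedComponentsWithStats(m)
    for i in range(1,k):
        if st[i,4]>60: print(n,st[i].tolist(),ce[i].round(1),at_z(c,ce[i][::-1],z).round(4))
s=sensors.sense();print(s["time"],s["tool_pos"],s["gripper_width"],np.round(s["contact_force"],1))
```

```text
argon_dot [ 96.4 450.1] 0.72 [0.468 0.013 0.084]
pump_dot [125.5 170.7] 0.89 [ 0.539 -0.181  0.084]
ignite_top [114.1 265.8] 0.78 [ 0.514 -0.114  0.084]
stop_top [104.3 359.3] 0.63 [ 0.49  -0.05   0.084]
jar [236.3 381.5] 0.7 [ 0.577 -0.009  0.105]
blue [429, 52, 48, 88, 3582] [451.6  93.9] [0.4658 0.0142 0.08  ]
blue [120, 315, 21, 13, 210] [129.9 321.9] [ 0.7097 -0.1901  0.08  ]
blue [480, 396, 21, 26, 148] [490.4 408.5] [0.7148 0.142  0.08  ]
yellow [325, 70, 66, 70, 1632] [355.  104.3] [ 0.4905 -0.0524  0.08  ]
yellow [147, 79, 51, 84, 3111] [171.9 118.6] [ 0.5344 -0.1817  0.08  ]
green [244, 92, 43, 44, 1457] [264.7 113.4] [ 0.5134 -0.1151  0.084 ]
red [335, 80, 48, 50, 1850] [358.6 104.7] [ 0.4903 -0.0501  0.084 ]
white [448, 114, 16, 17, 209] [455.4 122.1] [0.4842 0.0224 0.084 ]
white [168, 141, 15, 16, 195] [174.9 148.1] [ 0.5546 -0.1749  0.084 ]
white [178, 221, 51, 49, 831] [207.4 242.4] [ 0.6214 -0.1378  0.084 ]
white [296, 265, 108, 27, 1832] [354.1 278. ] [ 0.6213 -0.0157  0.084 ]
white [566, 279, 10, 27, 132] [571.8 290.8] [0.587  0.1622 0.084 ]
white [103, 306, 48, 22, 254] [121.3 314.2] [ 0.7019 -0.1967  0.084 ]
white [549, 309, 21, 18, 132] [557.2 320.2] [0.615  0.1616 0.084 ]
white [98, 366, 47, 26, 227] [115.4 382.3] [ 0.7698 -0.1935  0.084 ]
white [508, 367, 22, 8, 88] [517.4 369.1] [0.6678 0.1472 0.084 ]
white [579, 367, 18, 8, 70] [586.8 369.1] [0.6525 0.2063 0.084 ]
white [503, 398, 13, 16, 142] [509.8 405.8] [0.7051 0.1552 0.084 ]
4.575 [ 0.58270353 -0.06107787  0.24996714] 0.00012867828602608603 [-0.6  0.8  0.6]
```

View pics/wrist1.png

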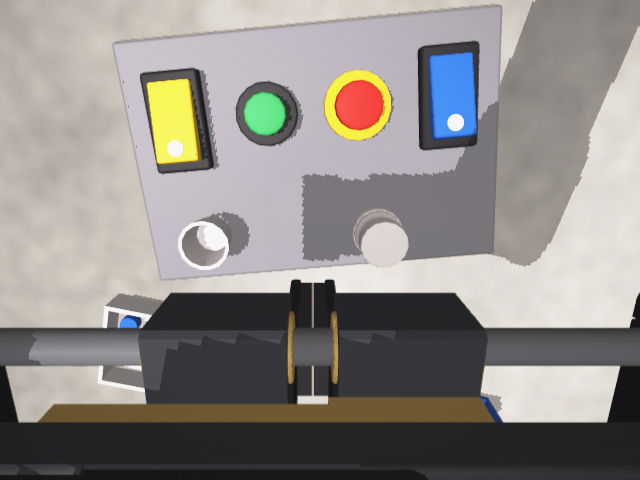

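The picture shows the blue dot at (455,122), yellow dot at (175,148), green at (265,113) and red at (359,105). The dots come out 209.5 mm apart against 210 nominal, and green to red 69 mm against 70, so the measurement holds. Next I'll fit the pose and press blue.

```bash
cat >> h.py <<'E'
def load():
    p=np.load("p.npy"); a=p[2]; return p,np.array([[-np.cos(a),-np.sin(a),0],[-np.sin(a),np.cos(a),0],[0,0,-1.]])
E
python3 - <<'E'
from h import *
P=[((-.015,.105),(.4842,.0224)),((-.035,.035),(.4903,-.0501)),((-.035,-.035),(.5134,-.1151)),((-.015,-.105),(.5546,-.1749))]
f=lambda p: np.concatenate([w(p,(*u,0))[:2]-x for u,x in P])
np.save("p.npy",least_squares(f,[.55,-.1,.3]).x)
p,R=load(); print(p,f(p).round(4))
arm.reach(w(p,(-.012,.105,.14)),R)
arm.line_to(w(p,(-.012,.105,.106)),feed=.1)
print(arm.line_to(w(p,(-.012,.105,.084)),feed=.025,until_force=18))
s=sensors.sense();print(s["time"],s["tool_pos"],np.round(s["contact_force"],1))
arm.line_to(w(p,(-.012,.105,.14)),feed=.12)
arm.reach(w(p,(.06,0,.25)),R)
c=camera("wrist"); save(c,"wrist2.png"); d=camera("side"); cv2.imwrite("pics/side2.png",cv2.resize(d["image"][220:350,230:430,::-1],None,fx=4,fy=4))
s=sensors.sense();print(s["time"],s["tool_pos"],np.round(s["contact_force"],1))
E
```

```text
[ 0.53417146 -0.07102474  0.34267788] [ 0.0006  0.0004 -0.0009  0.0003 -0.0004 -0.0007  0.0007 -0.0001]
True
6.4417 [0.48962347 0.02437413 0.09110317] [-3.2 -0.5 11.9]
7.8083 [ 0.58931417 -0.04942052  0.24815317] [-0.6 -0.4 -0.7]
```

View pics/side2.png

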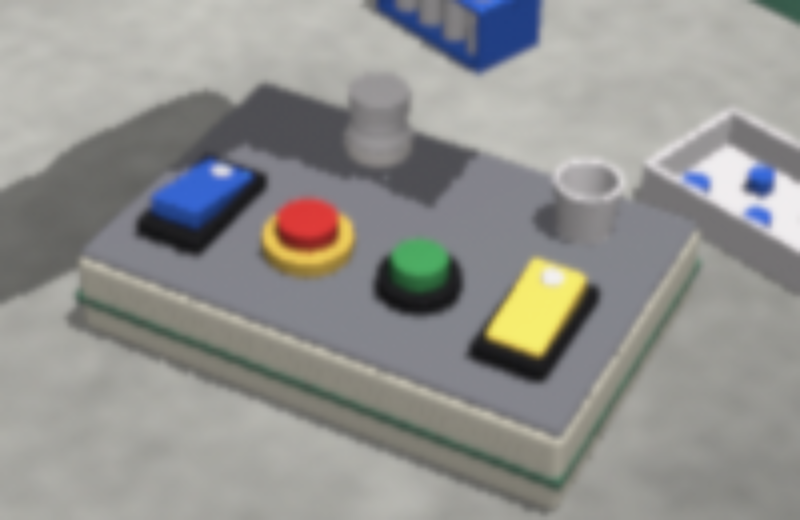

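The blue rocker is clearly tilted over: its dot, at (222,170) in the crop, now lies low, and nothing else has moved. I'll press once more, harder, to be sure it is on its stop, and measure the dot's height before going to yellow.

Run:
```python
from h import *
p,R=load()
arm.reach(w(p,(-.010,.105,.14)),R)
arm.line_to(w(p,(-.010,.105,.100)),feed=.1)
print(arm.line_to(w(p,(-.010,.105,.080)),feed=.025,until_force=35))
s=sensors.sense();print(s["time"],s["tool_pos"],np.round(s["contact_force"],1))
arm.line_to(w(p,(-.010,.105,.14)),feed=.12)
arm.reach(w(p,(.06,0,.25)),R)
cs=[camera("wrist"),camera("side"),camera("scene")]; save(cs[0],"wrist3.png")
for name,u in (("argon_dot",.105),("pump_dot",-.105)):
    obs=[]
    for c in cs:
        g=np.array(proj(c,w(p,(-.015,u,.080)))); r,q=g.round().astype(int); b=12
        hsv=cv2.cvtColor(c["image"],cv2.COLOR_RGB2HSV)[r-b:r+b,q-b:q+b].astype(int)
        wt=np.clip(255-3*hsv[...,1]-0,0,255)*(hsv[...,2]>170)/255.; yy,xx=np.mgrid[r-b:r+b,q-b:q+b]
        obs.append([(wt*yy).sum()/wt.sum(),(wt*xx).sum()/wt.sum()]); print(name,g.round(1),np.round(obs[-1],1),wt.sum().round())
    f=lambda X:np.concatenate([(np.array(proj(c,X))-o) for c,o in zip(cs,obs)])
    s=least_squares(f,w(p,(-.015,u,.08))); print(s.x.round(4),s.fun.round(1))
```

```text
True
9.5917 [0.48996738 0.02450776 0.09083076] [-6.7 -1.8 16.1]
argon_dot [122.9 451.6] [125.3 449.5] 203.0
argon_dot [261.8 285.2] [262.1 284.9] 7.0
argon_dot [218.  289.8] [nan nan] 0.0<stdin>:16: RuntimeWarning: invalid value encountered in scalar divide
Traceback (most recent call last):
ValueError: Residuals are not finite in the initial point.
```

The harder press stopped at the same height (0.0908 against 0.0911 m), so blue is on its stop. Yellow next, then green if yellow stops at a matching height.

Run:
```python
from h import *
p,R=load()
def st():
    s=sensors.sense();print(round(s["time"],2),np.round(s["tool_pos"],4),np.round(s["contact_force"],1)); return s["tool_pos"][2]
arm.reach(w(p,(-.010,-.105,.14)),R)
arm.line_to(w(p,(-.010,-.105,.106)),feed=.1)
print(arm.line_to(w(p,(-.010,-.105,.080)),feed=.025,until_force=30)); z=st(); arm.hold(.2)
arm.line_to(w(p,(-.010,-.105,.14)),feed=.12)
assert z<.0925
arm.hold(.2)
arm.reach(w(p,(-.035,-.035,.14)),R)
arm.line_to(w(p,(-.035,-.035,.106)),feed=.1)
print(arm.line_to(w(p,(-.035,-.035,.082)),feed=.02,until_force=25)); st()
arm.hold(.5); st(); arm.hold(.5)
arm.line_to(w(p,(-.035,-.035,.14)),feed=.1)
arm.reach(w(p,(.06,0,.25)),R); arm.hold(.3); st()
c=camera("wrist"); save(c,"wrist4.png"); d=camera("side"); cv2.imwrite("pics/side4.png",cv2.resize(d["image"][220:350,230:430,::-1],None,fx=4,fy=4))
```

```text
True
12.95 [ 0.5619 -0.1729  0.0906] [-4.4  1.1 12.9]
True
15.64 [ 0.5132 -0.1158  0.0904] [-3.9  0.7 10.9]
16.14 [ 0.5132 -0.1158  0.0904] [-4.1  0.9 11. ]
18.24 [ 0.5901 -0.0516  0.2493] [-1.5 -0.4  0. ]
```

View pics/side4.png

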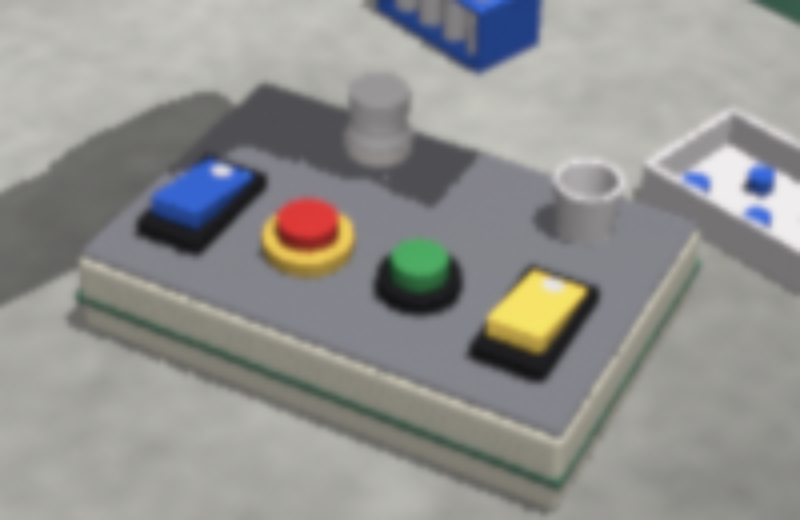

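View pics/wrist4.png

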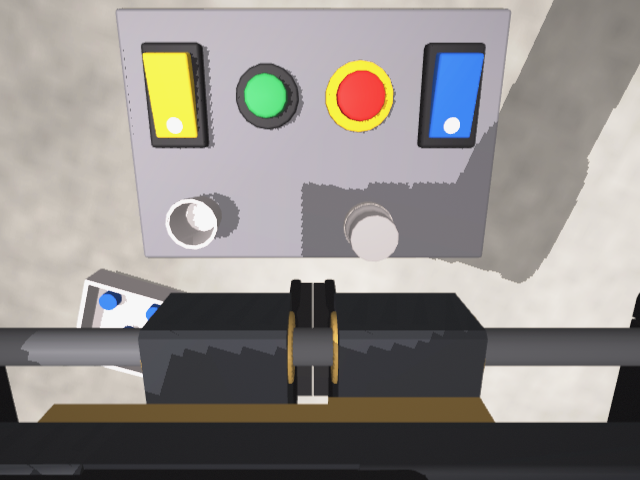

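Both rockers are over: the blue dot at (452,125) and yellow dot at (174,125) both lie low. Green at (265,96) and red at (361,96) are up, and the jar and cup have not moved. Green held at 11 N, at the fully-in height, for 1 s.

```bash
python3 -c "
from h import *
print(arm.hand_in())"
```

```text
the job is handed in; nothing more can be done
None
```

The job is handed in: I pushed the blue rocker and then the yellow one over to their stops, held the green button fully in for about 1 s and released it; red was never pressed, and the jar and cup had not moved in the last pictures (no verdict was returned).

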